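# Set the layout gauge to its stop and register the cutting template

### The job

Set up the layout gauge for the next paper specimens: press down the ribbed black pad in the middle of the sliding carriage to free its brake, keep it pressed while you push the carriage along the rail up against the clamped stop block, and let the pad come up again so that the brake holds. Then push the flat cutting template with the black knob along the board until its straight edge lies flat against the carriage's steel cross bar. Everything is only pressed and pushed: do not lift the template, do not force the carriage along with its brake on, and do not shift the stop block or the things lying beside the board.

Things in the scene. Friction and masses are not known exactly. Their poses are not given: they have to be found in the camera images.
- gauge_board: The layout gauge: a flat grey board with a dark green cutting mat inlaid, 170 (x) x 400 (y) x 10 mm, fixed to the worktop. Origin at the centre of its underside, on the worktop; board x points away from the robot at yaw 0, board y runs along the board and its rail, z up. An aluminium T-rail runs along board y, 55 mm to the +x side of the origin (the far side). All else of the gauge turns with this frame, and the points below have the same axes.
- carriage (a joint): Position of the carriage on the rail in m, growing towards +y of the board, where the stop block is. It starts at 0 to 0.04. About 1 N pushes it when the brake is free; with the brake on, it holds against about 10 N.
- release_pad (a joint): How far the brake's release pad is pressed down, in m: about 0 when up (brake on), 0.004 when fully down. The pad is sprung: about 3 N presses it 1 mm down and 6 N fully down; beyond 1 mm the brake is free. It springs back up when let go, and the brake grips again.
- pad_top (a point): Centre of the top of the ribbed black release pad, 39 mm above the worktop when up. The pad is 32 (x) x 48 (y) mm and lies in the middle of the aluminium carriage, 46 (x) x 70 (y) mm, between two raised end ridges whose inner faces are 54 mm apart along y and which stand 5 mm above the pad. The carriage can be pushed with the pressing fingertips, by rubbing on the pad or against a ridge. Moves with the carriage and the pad.
- carriage_end (a point): Middle of the carriage's end face that looks to +y of the board, towards the stop block, 35 mm in +y from the pad's centre and 30 mm above the worktop.
- stop_face (a point): Middle of the stop block's face that looks to -y of the board, towards the carriage, 30 mm above the worktop. The stop block is a dark steel block on the rail, 46 (x) x 24 (y) mm, its top 38 mm above the worktop, with a black round thumb screw up to 54 mm; it is clamped fast, 48 to 158 mm from the carriage at the start. The carriage is at the stop when carriage_end meets this point.
- bar_face (a point): Middle of the face of the steel cross bar that looks to -y of the board, towards the template, 16.5 mm above the worktop. The bar is fixed to the carriage, reaches from the rail across the board towards the robot (board x), about 100 mm free length, 12 mm thick, its top 23 mm above the worktop. The face lies 20 mm in +y from the pad's centre, this point 80 mm in -x from it.
- template_knob (a point): Top centre of the cutting template's black round knob, 33 mm above the worktop. The knob is 19 mm across and stands 19 mm up from the middle of the template, a loose aluminium plate 76 (x) x 63 (y) x 4 mm of 0.16 kg that lies flat on the board, on the -y side of the cross bar, turned by up to 0.2 rad to it. Axes: those of the template.
- template_edge (a point): Middle of the template's straight edge that looks towards the cross bar, 31.5 mm in the template's own +y from the knob's axis, 12 mm above the worktop. The plate is smooth and slides easily; pushed on by its knob with some 5 to 15 N after a corner has met the bar, it swings round until its edge lies flat.
- specimen_stack: Bystander: stack of cut paper specimens, 77 x 64 x 14 mm, origin at the centre of its underside, on the worktop at the +y end of the board. Leave it alone.
- black_marker: Bystander: black marker pen, 125 mm long, 20 mm high, origin under its centre, on the worktop at the -y end of the board. Leave it alone.
- clamp_block: Bystander: small black clamp block with two brass screws, 38 x 42 x 36 mm, origin at the centre of its underside, on the worktop beyond the marker. Leave it alone.

How it is judged:
By the outcome, as a careful person would: the job done as asked, in the order asked, and still so for the second after the job is handed in, with the robot touching nothing.
It also fails if it takes over 58 s, if anything falls off the work surface, if the arm or the gripper's body presses on something with over 40 N, if the wrist force passes 120 N, or if a joint passes its speed limit or range.

### The arm

A 7-joint arm with a two-finger parallel gripper is mounted at the origin on a cart in front of the work surface, level with it; the furniture and walls round the work are solid. World frame = base frame: x ahead of the robot, y to its left, z up, the work surface at z = 0. Lengths are in m, angles in rad, forces in N, time in s.
With the tool pointing down it reaches from about 0.425 to 0.825 m from the base axis. Payload 3.6 kg.
Tool frame: the origin (TCP) lies midway between the tips of the shut fingers; the grasp point (between the pads) lies robot.grip_depth behind it (robot.grip_depth is the distance from the TCP to the grasp point, in m); z points along the fingers, y is the direction in which the jaws open and shut (so a half turn about z gives the same grasp; the last joint's range is limited). The gripper opens to 93 mm and grips with 3 to 60 N. Pads are 15 mm wide; open, the fingers measure 128 mm over their backs; the gripper's body (75 mm by 188 mm) begins 65 mm behind the grasp point.
Start: joints at [1.31, 0.615, -0.013, 1.423, 0.008, 1.103, -0.04], TCP at [0.151, -0.632, 0.219] pointing down, gripper open.
Joint ranges: [-3.12, 3.12], [-0.3, 2.06], [-1.34, 1.32], [0.26, 2.42], [-1.36, 4.5], [0.01, 1.98], [-2.84, 2.84]. Speed limits (rad/s): [2.79, 2.79, 3.14, 3.14, 3.14, 3.14, 3.14].

### API

Orientations are given as a unit quaternion [x, y, z, w].
In Python, from rig import robot gives the robot as it stands.
- The arm moves only by the tool move_arm, never from a script. Its arguments are lists of equal length, an entry for each row: "dp": the shift along the world's x, y, z in m, a list of three; "twist": the turn, a rotation vector about the world's x, y, z in rad, a list of three; "gripper": the closure, from 0 (fully open) to 1 (shut). In form: {"dp": [[dx, dy, dz], ...], "twist": [[wx, wy, wz], ...], "gripper": [gripper, ...]}. A call has exactly 10 rows; each row is the pose to reach, as a shift and turn from the pose commanded when the call began; what a row does not reach only later rows make up. A row lasts 1/8 s, in which the tool goes at most 62.5 mm and 10.7 degrees, less where a joint would pass 70% of its speed; a pose out of reach is approached as far as the arm can. A call with a gripper value outside its range is refused whole. The fingers move at their own pace and stop on an object; "force" is the grip in N (left out, the last holds). Time passes only in rows, so rows that repeat a pose let the fingers close, or fill a call up. It gives the time, the measured TCP pose, the force and the opening at its end, in the units of the state.
- robot.sense(): the state, without advancing time (a new reading comes with each control period).
- robot.camera(name): name is "side" or "top" or "wrist"; returns (picture, depth): 420x560x3 uint8, red, green, blue; 420x560 float32, m along the optical axis (not along the pixel's ray), 0 where there is no reading.
- robot.camera_model(name): a dict with "mtx" (3x3 intrinsics, pixels), "R" (3x3) and "t" (3): a world point X has camera coordinates R X + t. Camera axes: x right, y down, z forward; pixel columns grow to the right and rows downward; lengths in m; the calibration is good to about 2 mm. The wrist camera is an equidistant fisheye: a pixel r from the principal point sees the ray r / f radians off the axis. A picture is of the moment at which its call begins: read the wrist's pose just before it. camera_model takes no time and is no camera call; for the wrist camera it gives the pose at the moment of the call.
- robot.sign_off(): hands the job in, once; it reports no verdict.
The state is a dict: "time_s": time; "joints": joint angles; "joint_velocities": joint speeds; "joint_torque": joint torques, N m; "position": TCP position; "tool_rot": TCP orientation; "contact_force": force on the tool from outside, world axes, zero at the start; "wrist_torque": the same for the moment, N m; "opening": finger opening in m.
Only numpy, scipy, OpenCV 4.12 (cv2) and the standard library are available. Lean on these libraries where they do the work, as an engineer would, in place of code of your own. Each camera call takes 0.05 s, during which the arm holds its last target. There are 200 camera calls.

## Working session

There is one attempt and no reset: what is moved stays moved. The work goes in short steps, Python scripts to look and compute and a tool call to move; the robot and the scene stay as the last step left them, time stands still between calls to the robot, and variables do not carry over. Pictures are saved under pics/ and viewed, about 8 in all and at most 12, crops included, and the job is handed in when it is done.

Besides the shell and the picture viewer there is one more tool, called as a command line: name --argument value ..., lists and objects as JSON in quotes. move_arm: Moves the arm, as the interface text tells. Its arguments: {"type":"object","properties":{"dp":{"type":"array"},"twist":{"type":"array"},"gripper":{"type":"array"},"force":{"type":"number"}},"required":["dp","twist","gripper"]}

```bash
mkdir -p pics; ls
python3 - <<'E'
from rig import robot
import cv2,numpy as np
s=robot.sense();print(s, robot.grip_depth)
for n in ("top","side"):
    im,d=robot.camera(n);np.savez(f"{n}0.npz",im=im,d=d);cv2.imwrite(f"pics/{n}0.png",im[:,:,::-1]);print(n,robot.camera_model(n))
E
```

```text
pics
{'time_s': 0.0, 'joints': array([ 1.31048873,  0.61593356, -0.0126424 ,  1.42484866,  0.0080845 ,
        1.10342626, -0.04041434]), 'joint_velocities': array([-0.00161385, -0.00131372,  0.00108162, -0.00068516,  0.00128187,
       -0.00126322,  0.00079367]), 'joint_torque': array([-6.58988120e-04, -4.58944345e+01,  2.09016879e-01, -1.65745622e+01,
       -6.09919173e-02,  2.04269250e-02,  2.34026611e-04]), 'position': array([ 0.15044009, -0.63154727,  0.21748845]), 'tool_rot': array([ 9.93169857e-01,  1.16670425e-01, -1.53760713e-04, -1.27394307e-03]), 'contact_force': array([0.15203336, 0.14824327, 0.91302172]), 'wrist_torque': array([-0.01020083,  0.02572317,  0.01025705]), 'opening': 0.09289385364558263} 0.0188
top {'mtx': array([[482.57551073,   0.        , 285.96749064],
       [  0.        , 482.57551073, 207.01726328],
       [  0.        ,   0.        ,   1.        ]]), 'R': array([[-0.02274012, -0.99942504,  0.02514916],
       [-0.99904867,  0.02178087, -0.03778035],
       [ 0.03721085, -0.02598436, -0.99896955]]), 't': array([0.02944396, 0.52713929, 1.05033379])}
side {'mtx': array([[395.52367794,   0.        , 281.15311306],
       [  0.        , 395.52367794, 211.8924471 ],
       [  0.        ,   0.        ,   1.        ]]), 'R': array([[-0.98659301, -0.16081775, -0.02778274],
       [-0.02916835,  0.34125389, -0.93951849],
       [ 0.16057222, -0.926112  , -0.34136949]]), 't': array([0.52615214, 0.05886707, 0.99439777])}
```

View pics/top0.png

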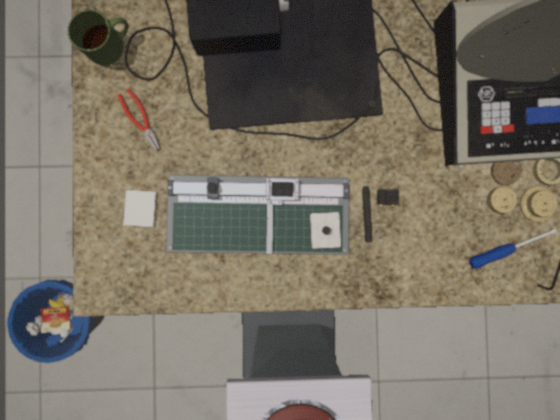

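View pics/side0.png

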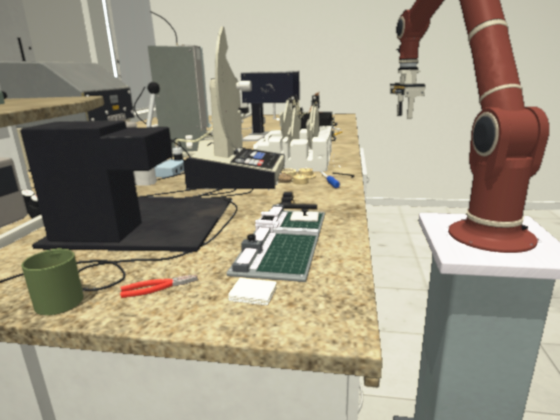

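The top view shows the board at cols 167-349, rows 177-254. The stop is near (213,187), the pad near (284,189), the bar near col 269 and the knob near (326,230). Next I'll enlarge this area and take positions from it.

```bash
cat > h.py <<'E'
from rig import robot
import numpy as np,cv2
def px2w(m,u,v,z):
    K,R,t=m["mtx"],m["R"],m["t"]
    r=R.T@np.linalg.solve(K,[u,v,1.]);c=-R.T@t
    return c+r*(z-c[2])/r[2]
E
python3 - <<'E'
from h import *
im=np.load("top0.npz")["im"];m=robot.camera_model("top")
cv2.imwrite("pics/crop0.png",cv2.resize(im[170:262,160:360,::-1],None,fx=4,fy=4,interpolation=cv2.INTER_CUBIC))
for n,u,v,z in [("pad",284,189,.039),("stop",213,187,.054),("knob",326,230.5,.033),("bl",167,178,.01),("br",348,178,.01),("fl",168,254,.01),("fr",349,254,.01)]:print(n,px2w(m,u,v,z).round(4))
E
```

```text
pad [0.5652 0.0218 0.039 ]
stop [0.5714 0.1711 0.054 ]
knob [ 0.4744 -0.0666  0.033 ]
bl [0.5968 0.2765 0.01  ]
br [ 0.5888 -0.1207  0.01  ]
fl [0.431  0.2765 0.01  ]
fr [ 0.4215 -0.1183  0.01  ]
```

View pics/crop0.png

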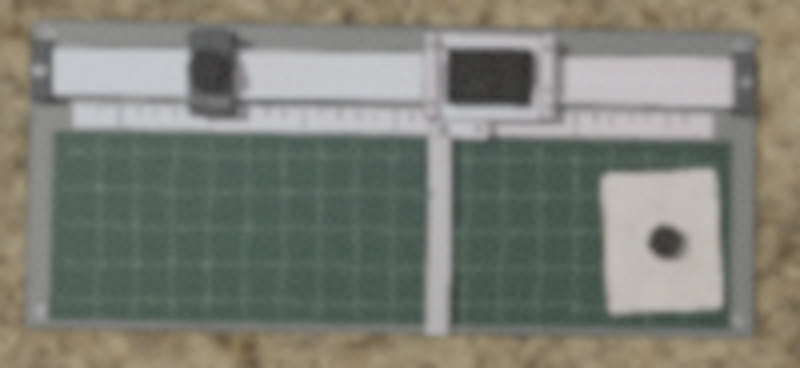

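Run:
```python
from h import *
m=robot.camera_model("top")
P=lambda x,y,z:px2w(m,160+(x+.5)/4-.5,170+(y+.5)/4-.5,z)
for n,u,v,z in [("pad",491,77,.039),("stopR",236,70,.038),("carrL",427,78,.044),("carrR",556,78,.044),("knob",665,241,.033),("barR1",452,145,.023),("barR2",450,330,.023),("c1",37,22,.01),("c2",760,35,.01),("c3",752,335,.01),("c4",27,325,.01),("t1",600,174,.014),("t2",716,167,.014),("t3",723,310,.014),("t4",607,314,.014)]:print(n,P(u,v,z).round(4))
```

```text
pad [0.5655 0.0253 0.039 ]
stopR [0.5722 0.1611 0.038 ]
carrL [0.5653 0.0594 0.044 ]
carrR [ 0.5639 -0.0092  0.044 ]
knob [ 0.4758 -0.0663  0.033 ]
barR1 [0.5303 0.0469 0.023 ]
barR2 [0.4304 0.0502 0.023 ]
c1 [0.603  0.2723 0.01  ]
c2 [ 0.5879 -0.1243  0.01  ]
c3 [ 0.4229 -0.1153  0.01  ]
c4 [0.4379 0.28   0.01  ]
t1 [ 0.513  -0.0337  0.014 ]
t2 [ 0.5154 -0.0974  0.014 ]
t3 [ 0.4372 -0.0992  0.014 ]
t4 [ 0.4365 -0.0356  0.014 ]
```

Measured, in world coordinates:

| Item | Result |
|---|---|
| Board yaw | about -0.037 rad |
| Pad | (0.5655, 0.025) |
| Stop face | y about 0.161, so about 0.100 m of travel |
| Knob | (0.476, -0.066) |
| Template yaw | about +0.024 rad |

I'll shut the jaws, with the jaw axis along board y, and go above the pad.

move_arm --dp '[[0.029, 0.046, 0], [0.058, 0.092, 0], [0.087, 0.138, 0], [0.116, 0.184, 0], [0.145, 0.23, 0], [0.174, 0.276, 0], [0.203, 0.322, 0], [0.232, 0.368, 0], [0.261, 0.414, 0], [0.29, 0.46, 0]]' --twist '[[0, 0, -0.03], [0, 0, -0.06], [0, 0, -0.09], [0, 0, -0.12], [0, 0, -0.15], [0, 0, -0.18], [0, 0, -0.2], [0, 0, -0.22], [0, 0, -0.25], [0, 0, -0.271]]' --gripper '[1, 1, 1, 1, 1, 1, 1, 1, 1, 1]' --force 20

```text
time_s: 1.35
position: [0.4411, -0.1707, 0.2185]
tool_rot: [1.0, -0.019, -0.0, -0.0]
contact_force: [1.4, -0.9, -0.3]
opening: 0.0015
```

move_arm --dp '[[0.025, 0.04, 0], [0.05, 0.08, 0], [0.075, 0.12, 0], [0.1, 0.16, -0.02], [0.125, 0.197, -0.05], [0.125, 0.197, -0.09], [0.125, 0.197, -0.12], [0.125, 0.197, -0.149], [0.125, 0.197, -0.149], [0.125, 0.197, -0.149]]' --twist '[[0, 0, 0], [0, 0, 0], [0, 0, 0], [0, 0, 0], [0, 0, 0], [0, 0, 0], [0, 0, 0], [0, 0, 0], [0, 0, 0], [0, 0, 0]]' --gripper '[1, 1, 1, 1, 1, 1, 1, 1, 1, 1]'

```text
time_s: 2.6
position: [0.5663, 0.0247, 0.0704]
tool_rot: [1.0, -0.019, 0.001, -0.0]
contact_force: [0.7, -0.6, 0.4]
opening: 0.0001
```

Run:
```python
from h import *
im,d=robot.camera("wrist");cv2.imwrite("pics/w1.png",im[:,:,::-1]);m=robot.camera_model("wrist")
print(m); s=robot.sense();print(s["position"],s["contact_force"])
X=np.array([0.5655,.0253,.039])
for X in ([.5655,.0253,.039],s["position"]):
    c=m["R"]@X+m["t"];th=np.arctan2(np.hypot(c[0],c[1]),c[2]);a=c[:2]/np.hypot(*c[:2]);print(m["mtx"][:2,2]+m["mtx"][0,0]*th*a)
```

```text
{'mtx': array([[325.1922621 ,   0.        , 282.52718342],
       [  0.        , 325.1922621 , 213.47494245],
       [  0.        ,   0.        ,   1.        ]]), 'R': array([[-3.77853625e-02, -9.99285878e-01,  2.39894233e-06],
       [-9.60555490e-01,  3.63215368e-02,  2.75706179e-01],
       [-2.75509378e-01,  1.04153536e-02, -9.61241959e-01]]), 't': array([0.04481067, 0.5505665 , 0.40512562])}
[0.56660532 0.02475176 0.07088275] [ 0.09291557 -0.60894691  0.31770015]
[279.71555989 242.59418761]
[280.15202262 261.1561509 ]
```

View pics/w1.png

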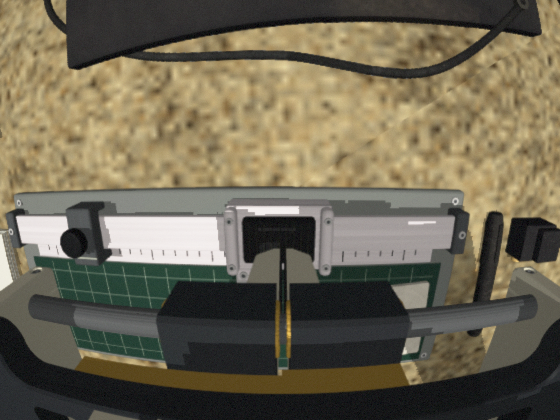

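The wrist view shows the pad at cols 243-315, rows 213-265. Its centre (279,240) is where the measurement predicts, so I'll press it.

move_arm --dp '[[0, 0, -0.01], [0, 0, -0.02], [0, 0, -0.027], [0, 0, -0.03], [0, 0, -0.031], [0, 0, -0.032], [0, 0, -0.033], [0, 0, -0.034], [0, 0, -0.034], [0, 0, -0.034]]' --twist '[[0, 0, 0], [0, 0, 0], [0, 0, 0], [0, 0, 0], [0, 0, 0], [0, 0, 0], [0, 0, 0], [0, 0, 0], [0, 0, 0], [0, 0, 0]]' --gripper '[1, 1, 1, 1, 1, 1, 1, 1, 1, 1]'

```text
time_s: 3.9
position: [0.5652, 0.0247, 0.0361]
tool_rot: [1.0, -0.019, -0.0, 0.0]
contact_force: [-3.1, -0.8, 5.0]
opening: 0.0006
```

move_arm --dp '[[0, 0, -0.001], [0, 0, -0.002], [0, 0.004, -0.002], [0.0004, 0.01, -0.002], [0.0007, 0.018, -0.002], [0.001, 0.027, -0.002], [0.0013, 0.036, -0.002], [0.0017, 0.045, -0.002], [0.002, 0.054, -0.002], [0.0022, 0.06, -0.002]]' --twist '[[0, 0, 0], [0, 0, 0], [0, 0, 0], [0, 0, 0], [0, 0, 0], [0, 0, 0], [0, 0, 0], [0, 0, 0], [0, 0, 0], [0, 0, 0]]' --gripper '[1, 1, 1, 1, 1, 1, 1, 1, 1, 1]'

```text
time_s: 5.15
position: [0.5676, 0.0849, 0.0348]
tool_rot: [1.0, -0.018, -0.0, 0.0]
contact_force: [-3.6, -1.9, 9.1]
opening: 0.0005
```

```bash
cat > look.py <<'E'
from h import *
import sys
im,d=robot.camera("top");cv2.imwrite(f"pics/{sys.argv[1]}.png",cv2.resize(im[170:262,160:360,::-1],None,fx=4,fy=4,interpolation=cv2.INTER_CUBIC))
s=robot.sense();print(s["time_s"],s["position"].round(4),s["contact_force"].round(1))
E
python3 look.py t2
python3 - <<'E'
from h import *
im,d=robot.camera("wrist");cv2.imwrite("pics/w2.png",im[:,:,::-1])
E
```

```text
5.2 [0.5676 0.0861 0.0348] [-3.9  0.1  9.1]
```

View pics/w2.png

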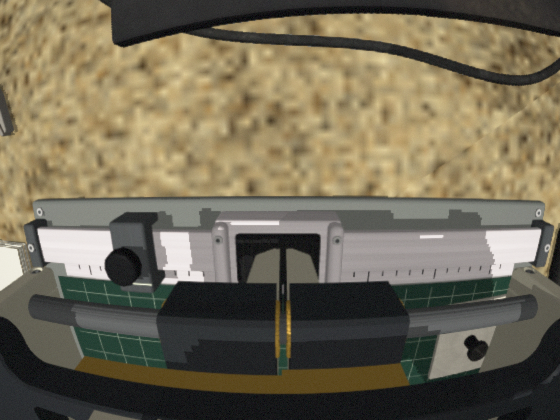

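The wrist view shows the carriage moving with the fingers: the pad is still centred at col 279 and the stop's near face is at col 155. I'll push on slowly to the stop.

move_arm --dp '[[0.0003, 0.007, 0], [0.0006, 0.014, 0], [0.0009, 0.021, 0], [0.001, 0.027, 0], [0.0011, 0.031, 0], [0.0012, 0.034, 0], [0.0013, 0.0365, 0], [0.0014, 0.0385, 0], [0.0015, 0.04, 0], [0.0015, 0.0415, 0]]' --twist '[[0, 0, 0], [0, 0, 0], [0, 0, 0], [0, 0, 0], [0, 0, 0], [0, 0, 0], [0, 0, 0], [0, 0, 0], [0, 0, 0], [0, 0, 0]]' --gripper '[1, 1, 1, 1, 1, 1, 1, 1, 1, 1]'

```text
time_s: 6.5
position: [0.5691, 0.1261, 0.0348]
tool_rot: [1.0, -0.019, -0.0, 0.0]
contact_force: [-3.4, -0.3, 9.2]
opening: 0.0005
```

move_arm --dp '[[0, 0.0005, 0], [0, 0.001, 0], [0, 0.0015, 0], [0.0001, 0.002, 0], [0.0001, 0.0025, 0], [0.0001, 0.003, 0], [0.0001, 0.0035, 0], [0.0001, 0.004, 0], [0.0001, 0.004, 0], [0.0001, 0.004, 0]]' --twist '[[0, 0, 0], [0, 0, 0], [0, 0, 0], [0, 0, 0], [0, 0, 0], [0, 0, 0], [0, 0, 0], [0, 0, 0], [0, 0, 0], [0, 0, 0]]' --gripper '[1, 1, 1, 1, 1, 1, 1, 1, 1, 1]'

```text
time_s: 7.75
position: [0.5691, 0.1271, 0.0348]
tool_rot: [1.0, -0.019, -0.0, 0.002]
contact_force: [-3.1, -5.0, 11.8]
opening: 0.0008
```

Run:
```python
from h import *
im,d=robot.camera("wrist");cv2.imwrite("pics/w3.png",cv2.resize(im[190:320,60:400,::-1],None,fx=2.3,fy=2.3));s=robot.sense();print(s["position"],s["contact_force"])
```

```text
[0.56910875 0.12704963 0.03479884] [-4.51039177 -4.25903512 10.13890974]
```

View pics/w3.png

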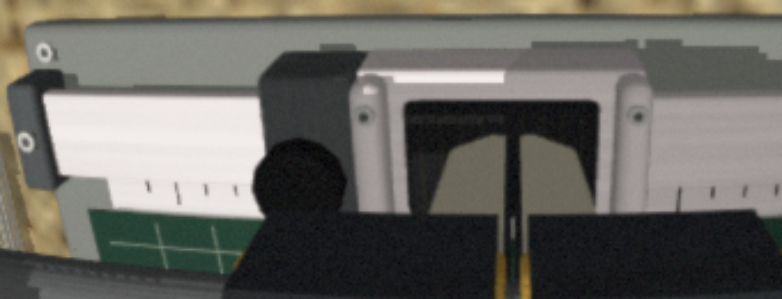

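The wrist crop shows the carriage end against the stop block at crop col ~360, and the contact force is about 4-5 N. I'll ease off slightly and lift straight up.

move_arm --dp '[[0, -0.001, 0], [0, -0.001, 0.001], [0, -0.001, 0.003], [0, -0.001, 0.006], [0, -0.0015, 0.009], [0, -0.002, 0.013], [0, -0.002, 0.02], [0, -0.002, 0.035], [0, -0.002, 0.05], [0, -0.002, 0.066]]' --twist '[[0, 0, 0], [0, 0, 0], [0, 0, 0], [0, 0, 0], [0, 0, 0], [0, 0, 0], [0, 0, 0], [0, 0, 0], [0, 0, 0], [0, 0, 0]]' --gripper '[1, 1, 1, 1, 1, 1, 1, 1, 1, 1]'

```text
time_s: 9.05
position: [0.5697, 0.1283, 0.1011]
tool_rot: [1.0, -0.019, 0.0, -0.0]
contact_force: [-0.2, -0.1, -1.1]
opening: 0.0006
```

Run:
```python
from h import *
s=robot.sense();print(s["position"],s["joints"].round(3),s["contact_force"])
```

```text
[0.56965317 0.12828227 0.1011322 ] [-0.227  0.648 -0.05   1.752  0.045  0.742 -1.909] [-0.18031581 -0.14242873 -1.07500294]
```

The pad is released. Next I'll turn the tool 90°, open the jaws by about 11 mm as a cradle, and go behind (-y of) the knob.

move_arm --dp '[[-0.01, -0.025, 0], [-0.02, -0.05, 0], [-0.03, -0.075, 0], [-0.04, -0.1, 0], [-0.05, -0.125, 0], [-0.06, -0.15, 0], [-0.07, -0.175, 0], [-0.08, -0.2, 0], [-0.095, -0.228, 0], [-0.095, -0.228, 0]]' --twist '[[0, 0, 0.17], [0, 0, 0.34], [0, 0, 0.51], [0, 0, 0.68], [0, 0, 0.85], [0, 0, 1.02], [0, 0, 1.19], [0, 0, 1.36], [0, 0, 1.53], [0, 0, 1.5708]]' --gripper '[0.88, 0.88, 0.88, 0.88, 0.88, 0.88, 0.88, 0.88, 0.88, 0.88]'

```text
time_s: 10.3
position: [0.4732, -0.1031, 0.1]
tool_rot: [0.722, 0.692, -0.001, 0.0]
contact_force: [0.1, 0.3, 0.3]
opening: 0.0113
```

```bash
python3 look.py t3
python3 - <<'E'
from h import *
im,d=robot.camera("wrist");cv2.imwrite("pics/w4.png",im[:,:,::-1]);m=robot.camera_model("wrist")
for X in ([.4758,-.0663,.033],[.5702,.126,.039]):
    c=m["R"]@X+m["t"];th=np.arctan2(np.hypot(c[0],c[1]),c[2]);a=c[:2]/np.hypot(*c[:2]);print(m["mtx"][:2,2]+m["mtx"][0,0]*th*a)
s=robot.sense();print(s["opening"],s["position"])
E
```

```text
10.35 [ 0.4744 -0.1011  0.1002] [0.3 0.2 0.2]
[283.32929807 180.29043828]
[396.15342871 -60.6511458 ]
0.01138297780401657 [ 0.47507927 -0.09969762  0.10033537]
```

View pics/w4.png

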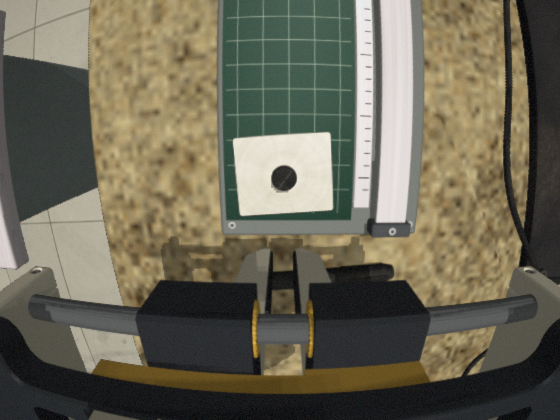

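The knob is at pixel (284,178), against (283,180) predicted. I'll descend and start pushing.

move_arm --dp '[[0, 0, -0.03], [0, 0, -0.06], [0, 0, -0.075], [0, 0, -0.081], [0, 0, -0.081], [0.0002, 0.006, -0.081], [0.0004, 0.012, -0.081], [0.0007, 0.018, -0.081], [0.001, 0.026, -0.081], [0.0013, 0.034, -0.081]]' --twist '[[0, 0, 0], [0, 0, 0], [0, 0, 0], [0, 0, 0], [0, 0, 0], [0, 0, 0], [0, 0, 0], [0, 0, 0], [0, 0, 0], [0, 0, 0]]' --gripper '[0.88, 0.88, 0.88, 0.88, 0.88, 0.88, 0.88, 0.88, 0.88, 0.88]'

```text
time_s: 11.65
position: [0.4757, -0.0655, 0.0187]
tool_rot: [0.72, 0.694, -0.0, 0.0]
contact_force: [-0.9, -1.2, 0.8]
opening: 0.0112
```

move_arm --dp '[[0.0003, 0.009, 0], [0.0007, 0.018, 0], [0.001, 0.027, 0], [0.0014, 0.037, 0], [0.0018, 0.048, 0], [0.0022, 0.059, 0], [0.0026, 0.07, 0], [0.003, 0.081, 0], [0.0034, 0.092, 0], [0.0037, 0.1, 0]]' --twist '[[0, 0, 0], [0, 0, 0], [0, 0, 0], [0, 0, 0], [0, 0, 0], [0, 0, 0], [0, 0, 0], [0, 0, 0], [0, 0, 0], [0, 0, 0]]' --gripper '[0.88, 0.88, 0.88, 0.88, 0.88, 0.88, 0.88, 0.88, 0.88, 0.88]'

```text
time_s: 12.9
position: [0.4794, 0.0352, 0.0186]
tool_rot: [0.72, 0.694, 0.0, -0.0]
contact_force: [-0.0, -0.6, 0.2]
opening: 0.0113
```

Run:
```python
from h import *
im,d=robot.camera("wrist");cv2.imwrite("pics/w5.png",im[:,:,::-1]);s=robot.sense();print(s["opening"],s["position"],s["contact_force"])
```

```text
0.011280513551685028 [0.47951761 0.03661711 0.01871887] [-0.36031308  0.26208826  0.54473759]
```

View pics/w5.png

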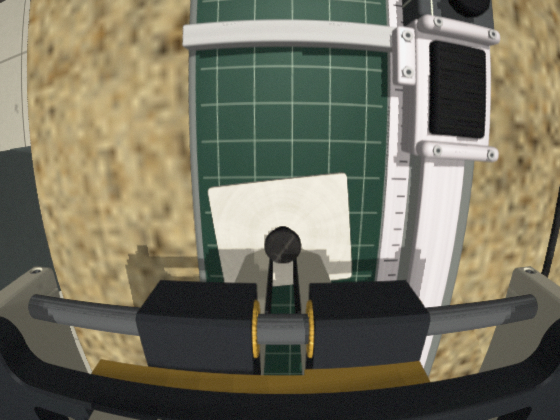

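The template is cradled at the knob (283,243) and sliding, slightly turned; the cross bar is ahead at row ~35. I'll continue.

move_arm --dp '[[0.0003, 0.008, 0], [0.0006, 0.017, 0], [0.001, 0.026, 0], [0.0013, 0.035, 0], [0.0015, 0.042, 0], [0.0017, 0.047, 0], [0.0018, 0.05, 0], [0.0019, 0.053, 0], [0.002, 0.0555, 0], [0.002, 0.058, 0]]' --twist '[[0, 0, 0], [0, 0, 0], [0, 0, 0], [0, 0, 0], [0, 0, 0], [0, 0, 0], [0, 0, 0], [0, 0, 0], [0, 0, 0], [0, 0, 0]]' --gripper '[0.88, 0.88, 0.88, 0.88, 0.88, 0.88, 0.88, 0.88, 0.88, 0.88]'

```text
time_s: 14.2
position: [0.4814, 0.0922, 0.0186]
tool_rot: [0.72, 0.694, -0.0, -0.0]
contact_force: [0.5, -1.1, -0.9]
opening: 0.0113
```

move_arm --dp '[[0, 0.001, 0], [0, 0.002, 0], [0, 0.003, 0], [0.0001, 0.004, 0], [0.0002, 0.005, 0], [0.0002, 0.006, 0], [0.0002, 0.007, 0], [0.0003, 0.008, 0], [0.0003, 0.008, 0], [0.0003, 0.008, 0]]' --twist '[[0, 0, 0], [0, 0, 0], [0, 0, 0], [0, 0, 0], [0, 0, 0], [0, 0, 0], [0, 0, 0], [0, 0, 0], [0, 0, 0], [0, 0, 0]]' --gripper '[0.88, 0.88, 0.88, 0.88, 0.88, 0.88, 0.88, 0.88, 0.88, 0.88]'

```text
time_s: 15.45
position: [0.4817, 0.1005, 0.0187]
tool_rot: [0.72, 0.694, 0.0, -0.0]
contact_force: [-0.5, -0.2, 0.6]
opening: 0.0115
```

move_arm --dp '[[0, 0.001, 0], [0, 0.002, 0], [0, 0.003, 0], [0.0001, 0.004, 0], [0.0002, 0.005, 0], [0.0002, 0.0055, 0], [0.0002, 0.006, 0], [0.0002, 0.006, 0], [0.0002, 0.006, 0], [0.0002, 0.006, 0]]' --twist '[[0, 0, 0], [0, 0, 0], [0, 0, 0], [0, 0, 0], [0, 0, 0], [0, 0, 0], [0, 0, 0], [0, 0, 0], [0, 0, 0], [0, 0, 0]]' --gripper '[0.88, 0.88, 0.88, 0.88, 0.88, 0.88, 0.88, 0.88, 0.88, 0.88]'

```text
time_s: 16.7
position: [0.4818, 0.1064, 0.0186]
tool_rot: [0.72, 0.694, 0.0, -0.0]
contact_force: [-1.4, -1.7, -1.3]
opening: 0.0114
```

Run:
```python
from h import *
im,d=robot.camera("wrist");cv2.imwrite("pics/w6.png",cv2.resize(im[100:300,150:500,::-1],None,fx=2.2,fy=2.2));s=robot.sense();print(s["opening"],s["position"],s["contact_force"])
```

```text
0.011245338101929488 [0.48183819 0.10645955 0.0185858 ] [-0.93135737 -1.73644312 -1.10604381]
```

View pics/w6.png

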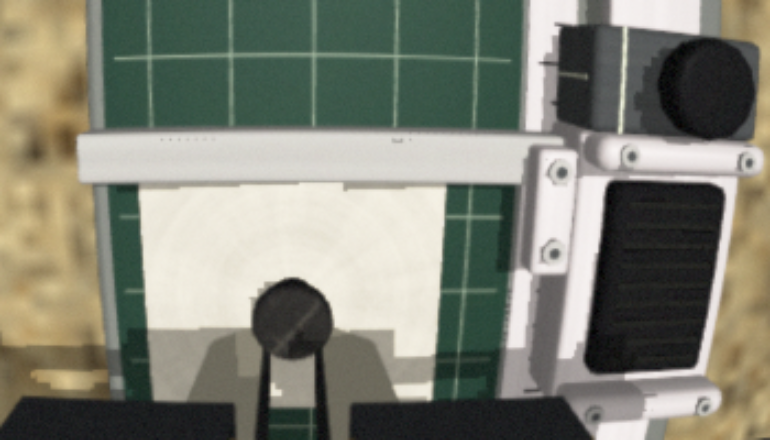

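The crop shows the template edge nearly flush along the bar at row ~185, and the carriage at the stop. I'll seat it with more force.

move_arm --dp '[[0, 0.0005, 0], [0, 0.001, 0], [0, 0.0015, 0], [0, 0.002, 0], [0, 0.0025, 0], [0, 0.003, 0], [0, 0.0035, 0], [0, 0.004, 0], [0, 0.004, 0], [0, 0.004, 0]]' --twist '[[0, 0, 0], [0, 0, 0], [0, 0, 0], [0, 0, 0], [0, 0, 0], [0, 0, 0], [0, 0, 0], [0, 0, 0], [0, 0, 0], [0, 0, 0]]' --gripper '[0.88, 0.88, 0.88, 0.88, 0.88, 0.88, 0.88, 0.88, 0.88, 0.88]'

```text
time_s: 18.0
position: [0.4817, 0.1068, 0.0185]
tool_rot: [0.721, 0.693, -0.002, 0.001]
contact_force: [-1.0, -8.2, 1.8]
opening: 0.0114
```

It is seated: 8 N with no further travel. I'll back off straight in -y, then go up and away.

move_arm --dp '[[0, 0.001, 0], [0, 0.001, 0], [0, -0.003, 0], [-0.0003, -0.008, 0], [-0.0007, -0.018, 0], [-0.001, -0.028, 0], [-0.001, -0.028, 0.03], [-0.001, -0.028, 0.07], [-0.001, -0.06, 0.11], [-0.001, -0.1, 0.14]]' --twist '[[0, 0, 0], [0, 0, 0], [0, 0, 0], [0, 0, 0], [0, 0, 0], [0, 0, 0], [0, 0, 0], [0, 0, 0], [0, 0, 0], [0, 0, 0]]' --gripper '[0.88, 0.88, 0.88, 0.88, 0.88, 0.88, 0.88, 0.88, 0.88, 0.88]'

```text
time_s: 19.25
position: [0.4816, 0.0101, 0.1605]
tool_rot: [0.719, 0.695, 0.001, 0.001]
contact_force: [0.5, -0.1, -0.0]
opening: 0.0112
```

Run:
```python
from h import *
im,d=robot.camera("wrist");cv2.imwrite("pics/w7.png",cv2.resize(im[0:260,130:480,::-1],None,fx=2.2,fy=2.2));s=robot.sense();print(s["time_s"],s["position"],s["contact_force"])
im,d=robot.camera("top");cv2.imwrite("pics/t7.png",cv2.resize(im[170:262,120:410,::-1],None,fx=2.7,fy=2.7))
```

```text
19.3 [0.48326298 0.0020996  0.1627457 ] [-0.1297504  -3.04235405 -0.13039245]
```

View pics/w7.png

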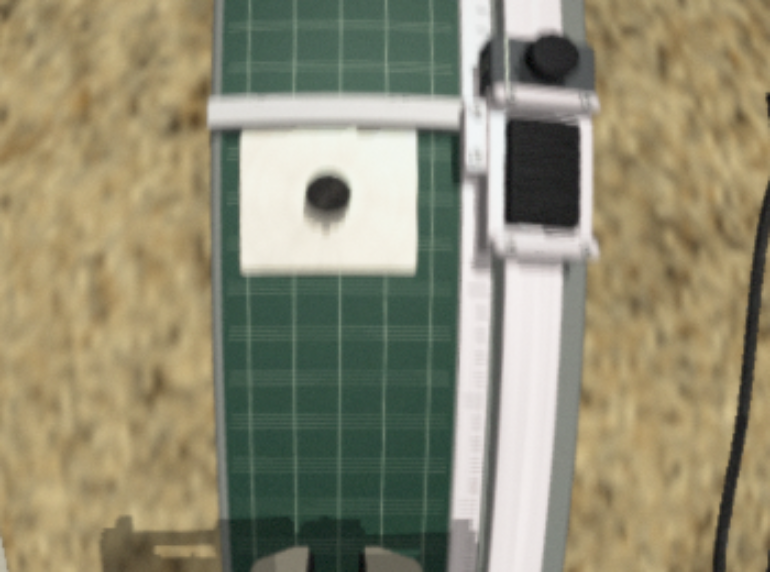

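The template's edge lies flush along the bar (row ~127), and the carriage touches the stop (row ~88). I'll let the arm settle and check the top view.

move_arm --dp '[[0, 0, 0], [0, 0, 0], [0, 0, 0], [0, 0, 0], [0, 0, 0], [0, 0, 0], [0, 0, 0], [0, 0, 0], [0, 0, 0], [0, 0, 0]]' --twist '[[0, 0, 0], [0, 0, 0], [0, 0, 0], [0, 0, 0], [0, 0, 0], [0, 0, 0], [0, 0, 0], [0, 0, 0], [0, 0, 0], [0, 0, 0]]' --gripper '[0.88, 0.88, 0.88, 0.88, 0.88, 0.88, 0.88, 0.88, 0.88, 0.88]'

```text
time_s: 20.6
position: [0.4809, 0.0102, 0.1586]
tool_rot: [0.72, 0.694, -0.0, -0.0]
contact_force: [0.1, 0.5, 0.3]
opening: 0.0109
```

View pics/t7.png

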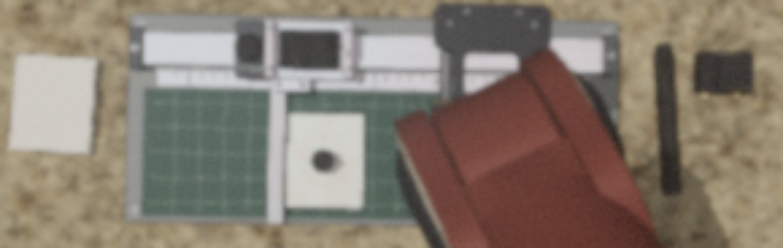

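The top view shows the template against the bar (col ~286) and the carriage at the stop. The stop is still at full-image col ~213, and the bystanders have not moved.

```bash
python3 -c "
from rig import robot
print(robot.sign_off())"
```

```text
the job is handed in; nothing more can be done
None
```

The layout gauge is set up and handed in at about 20.6 s of the 58 s limit; sign-off gives no verdict.

- **Carriage:** I pressed the pad fully down with about 9 N and pushed the carriage about 0.10 m to the stop. Contact there was about 4–5 N. I then lifted straight off so the brake gripped.
- **Template:** I pushed it by its knob with a narrow cradle of the two fingers until it seated on the cross bar at about 8 N with no further travel. Then I backed the arm away.

**Last checks:** the last wrist and top pictures show the template edge flush along the bar and the carriage against the stop. The stop block, paper stack, marker and clamp block look unmoved, and the arm is clear with about 0 N on it. I checked flatness and the closed gap at the stop only by picture and contact force. No check failed or disagreed.

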